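# Pack the specimen set into the incubator carrier

## Task

Pack this specimen's set into the aluminium carrier for the incubator: stack the two pink-medium dishes between the posts of the dish holder, the plain one below and the one with the tissue piece on top, lay the blue-capped tube in the notches of the cradle, and stand the orange-labelled cup in the ring. Dishes and cup are open, so keep them upright all the time; leave the empty clear dish, the red-capped tube and the unlabelled beaker where they are.

Things in the scene. Friction and masses are not known exactly. Their poses are not given: they have to be found in the camera images.
- pink_dish_plain: Open round petri dish with plain pink medium all over, 62 mm across, 12 mm tall; loose, 20 g. Origin: centre of its underside; z up. Take it across the wall from above.
- pink_dish_tissue: Open round petri dish with pink medium and a pale tissue piece with brown specks in the middle, 59 mm across, 12 mm tall; loose, 20 g. Origin: centre of its underside; z up. Take it across the wall from above.
- tube_blue_cap: Capped plastic tube with BLUE cap and pink contents, lying on its side, 106 mm long along its x, 18 mm wide and high; loose, 14 g, does not roll. Origin: under its middle, on the worktop.
- specimen_cup: Open clear plastic specimen cup with an ORANGE label and brown contents, standing, 71 mm tall, 58 mm across at the rim, foot 45 mm across; loose, 34 g. Origin: centre of its underside; z up. Grip it across the wall 40 to 55 mm above its foot, where it is about 55 mm wide.
- dish_holder: Dish holder: dish rests centred on a blue pad 8 mm above the origin, between 4 steel posts, 9 mm thick, tips 40 mm above the origin, at x, y = +-32.5 mm (10 mm play). Put the fingers on the +x and -x sides, where the posts leave 56 mm; neighbours are close along y. Fixed 118 x 84 x 6 mm grey plate, long side along its x; origin: centre of its underside, 3 mm above the worktop.
- tube_cradle: Tube cradle: two blue uprights at x = +-38 mm with notches 36 mm wide; tube lies along x across both, either way round. Notch floor 26 mm, cheeks 38 mm above the origin; fingers fit between the uprights. Fixed 118 x 84 x 6 mm grey plate, long side along its x; origin: centre of its underside, 3 mm above the worktop.
- cup_ring: Cup ring: blue, 67 mm inside, top 24 mm above the origin; the cup stands in it on the plate, 6 mm above the origin. Fixed 118 x 84 x 6 mm grey plate, long side along its x; origin: centre of its underside, 3 mm above the worktop. All three holders stand side by side 88 mm apart along y, in any order, in a low fixed aluminium tray 270 x 128 mm (rim 14 mm high, end bails 39 mm).
- clear_dish: Look-alike, to be left: open round petri dish, clear and EMPTY, 59 mm across, 12 mm tall; loose. Origin: centre of its underside.
- tube_red_cap: Look-alike, to be left: capped tube with RED cap and cream contents, 106 x 18 x 18 mm, lying along its x; loose. Origin: under its middle.
- plain_beaker: Look-alike, to be left: whitish clear beaker with spout and no label, 55 mm across, 68 mm tall; loose. Origin: centre of its underside.

How it is judged:
By the outcome, as a careful person would: the job done as asked, in the order asked, and still so for the second after the job is handed in, with the robot touching nothing.
It also fails if it takes over 106 s, if anything falls off the work surface, if the arm or the gripper's body presses on something with over 40 N, if the wrist force passes 120 N, or if a joint passes its speed limit or range.

## Robot

A 7-joint arm with a two-finger parallel gripper is mounted at the origin on a cart in front of the work surface, level with it; the furniture and walls round the work are solid. World frame = base frame: x ahead of the robot, y to its left, z up, the work surface at z = 0. Lengths are in m, angles in rad, forces in N, time in s.
With the tool pointing down it reaches from about 0.425 to 0.925 m from the base axis. Payload 6.8 kg.
Tool frame: the origin (TCP) lies on the centre line of the jaws, within the pads' length; the fingertips stand bot.tip_reach ahead of it and the grasp point (between the pads) lies 3 mm ahead of it (bot.tip_reach is the distance from the TCP to the fingertips, in m); z points along the fingers, y is the line along which they close (so a half turn about z gives the same grasp; the last joint's range is limited). The gripper opens to 85 mm and grips with 20 to 120 N. Pads are 22 mm wide; open, the fingers measure 114 mm over their backs; the gripper's body (76 mm by 85 mm) begins 54 mm behind the grasp point. The pads swing forward as they close: fully open they stand 13 mm farther back than shut.
Start: joints at [-1.456, 0.477, 0.022, 1.555, -0.011, 1.109, -0.083], TCP at [0.149, 0.658, 0.253] pointing down, gripper open.
Joint ranges: [-2.96, 2.96], [-0.34, 2.1], [-1.41, 1.46], [0.24, 2.44], [-1.37, 4.51], [0.17, 1.92], [-2.96, 2.96]. Speed limits (rad/s): [2.39, 2.39, 3.14, 3.14, 3.14, 3.14, 3.14].

## Interface

Orientations are given as a unit quaternion [w, x, y, z].
In Python, from station import bot gives the robot as it stands.
- The arm moves only by the tool jog_arm, never from a script. Its argument "deltas" is a list of rows, each a list of 7 numbers: the shift along the world's x, y, z in m, then the turn, a rotation vector about the world's x, y, z in rad, then the opening, from 0 (shut) to 1 (fully open). In form: [[x, y, z, rx, ry, rz, grip], ...]. A call has 1 to 10 rows; each row shifts and turns the commanded pose from where the row before left it; what a row does not reach is not made up. A row lasts 1/10 s, in which the tool goes at most 50 mm and 8.59 degrees, less where a joint would pass 70% of its speed; a pose out of reach is approached as far as the arm can. A call with a gripper value outside its range is refused whole. The fingers move at their own pace and stop on an object; "newtons" is the grip in N (left out, the last holds). Time passes only in rows, so rows that do not move let the fingers close. It gives the time, the measured TCP pose, the force, the opening and the grip force at its end, in the units of the state.
- bot.get_obs(): the state, without advancing time (a new reading comes with each control period).
- bot.read_camera(name): name is "side" or "top" or "wrist"; returns a dict with "img" (384x512x3 uint8, red, green, blue), "K" (3x3 intrinsics, pixels), "dist_coeffs" ([k1, k2, p1, p2, k3] as OpenCV has them; the pictures are not rectified), "eye" and "attitude" of the camera in the world. Camera axes: x right, y down, z forward; pixel columns grow to the right and rows downward; lengths in m; the calibration is good to about 2 mm. A picture is of the moment at which its call begins. There is no depth.
- bot.hand_in(): hands the job in; it is judged then, once.
The state is a dict: "t": time; "q": joint angles; "joint_vel": joint speeds; "joint_torque": joint torques, N m; "eef_pos": TCP position; "tool_rot": TCP orientation; "contact_force": force on the tool from outside, world axes, zero at the start; "torque": the same for the moment, N m; "gripper_width": opening from 0.0 (shut) to 1.0 (fully open); "grasp_force": force on a finger pad.
Only numpy, scipy, OpenCV 4.12 (cv2) and the standard library are available. Lean on these libraries where they do the work, as an engineer would, in place of code of your own. Each camera call takes 0.05 s, during which the arm holds its last target. There are 200 camera calls.

## Working session

There is one attempt and no reset: what is moved stays moved. The work goes in short steps, Python scripts to look and compute and a tool call to move; the robot and the scene stay as the last step left them, time stands still between calls to the robot, and variables do not carry over. Pictures are saved under pics/ and viewed, at most 14 in all, crops included, and the job is handed in when it is done.

Besides the shell and the picture viewer there is one more tool, called after "Call:" as a command line: name --pt "numbers of a row" for each row, then --argument value for the rest. jog_arm: Moves the arm, as the interface text tells. Its arguments: {"type":"object","properties":{"deltas":{"type":"array"},"newtons":{"type":"number"}},"required":["deltas"]}

```bash
ls; mkdir -p pics; cat > h.py <<'E'
import numpy as np, cv2
from scipy.spatial.transform import Rotation as R
from station import bot
def rot(a):
    a=np.array(a,float)
    return a if a.shape==(3,3) else R.from_quat(np.r_[a[1:],a[0]]).as_matrix()
def ray(c,uv):
    p=cv2.undistortPoints(np.array(uv,float).reshape(-1,1,2),np.array(c['K'],float),np.array(c['dist_coeffs'],float))[:,0]
    return np.c_[p,np.ones(len(p))]@rot(c['attitude']).T
def plane(c,uv,z):
    d=ray(c,uv);e=np.array(c['eye']);return e+d*((z-e[2])/d[:,2])[:,None]
def proj(c,P):
    A=rot(c['attitude']);P=(np.array(P,float).reshape(-1,3)-np.array(c['eye']))@A
    return cv2.projectPoints(P.reshape(-1,1,3),np.zeros(3),np.zeros(3),np.array(c['K'],float),np.array(c['dist_coeffs'],float))[0][:,0]
def shot(n,f):
    c=bot.read_camera(n);cv2.imwrite('pics/'+f,c['img'][:,:,::-1]);return c
E
python3 - <<'E'
from h import *
import pickle
o=bot.get_obs();print({k:np.round(v,3) for k,v in o.items()},bot.tip_reach)
d={}
for n in ['top','side','wrist']:
    c=d[n]=shot(n,n+'0.png');print(n,c['eye'],np.round(c['attitude'],3),np.round(c['K'],1).tolist())
pickle.dump(d,open('c0.pkl','wb'))
E
```

```text
pics
{'t': np.float64(0.0), 'q': array([-1.456,  0.478,  0.022,  1.556, -0.011,  1.109, -0.083]), 'joint_vel': array([ 0.002,  0.   , -0.001,  0.002,  0.002,  0.   ,  0.   ]), 'joint_torque': array([ 1.0000e-03, -5.9643e+01,  1.6080e+00, -2.8120e+01,  1.2000e-02,
        9.0000e-03, -0.0000e+00]), 'eef_pos': array([0.149, 0.658, 0.252]), 'tool_rot': array([-0.   ,  0.111,  0.994, -0.001]), 'contact_force': array([-0.175, -0.04 ,  0.74 ]), 'torque': array([ 0.007, -0.064, -0.099]), 'grasp_force': np.float64(0.0), 'gripper_width': np.float64(1.0)} 0.022
top [ 0.40617947 -0.02701618  1.25289723] [ 0.026 -0.699  0.714 -0.019] [[435.5, 0.0, 259.9], [0.0, 435.5, 185.5], [0.0, 0.0, 1.0]]
side [-0.0563427   1.04253882  0.81163292] [ 0.109 -0.217  0.852 -0.464] [[432.3, 0.0, 260.5], [0.0, 432.3, 185.6], [0.0, 0.0, 1.0]]
wrist [0.07749417 0.67498199 0.37178321] [0.116 0.773 0.618 0.091] [[307.5, 0.0, 258.7], [0.0, 307.5, 194.6], [0.0, 0.0, 1.0]]
```

View pics/top0.png

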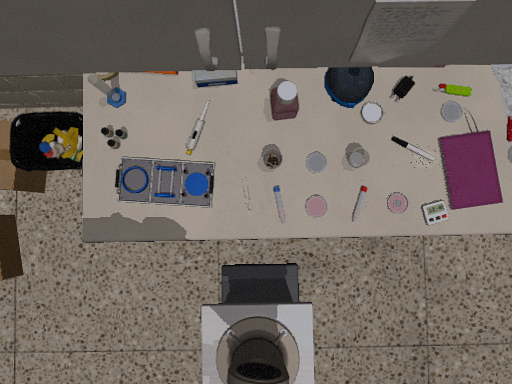

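View pics/side0.png

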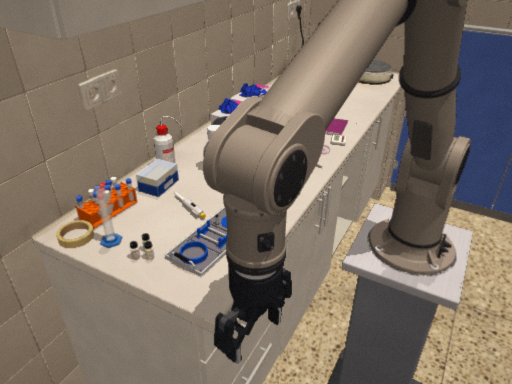

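The top view shows ring (135,180), cradle (166,182) and dish holder (197,184) in the tray. The pink dishes are at (316,206) and (397,203), the tubes at (280,203) blue and (359,203) red, and the cups at (272,155) and (357,155). I'll enlarge it and measure.

```bash
python3 - <<'E'
from h import *
import pickle
d=pickle.load(open('c0.pkl','rb'));c=d['top'];im=c['img']
print('base',proj(c,[[0,0,0],[.5,0,0],[.5,.3,0]]))
a=cv2.resize(im[130:225,105:230,::-1],None,fx=5,fy=5,interpolation=cv2.INTER_CUBIC)
b=cv2.resize(im[130:225,235:430,::-1],None,fx=4,fy=4,interpolation=cv2.INTER_CUBIC)
cv2.imwrite('pics/b.png',b);cv2.imwrite('pics/a.png',a)
hsv=cv2.cvtColor(im,cv2.COLOR_RGB2HSV).astype(int)
def comps(m,name,z,lo=8):
    n,l,s,ce=cv2.connectedComponentsWithStats(m.astype(np.uint8))
    for i in range(1,n):
        if s[i,4]>=lo and 105<ce[i][0]<420 and 130<ce[i][1]<230:
            p=plane(c,[ce[i]],z)[0]; ys,xs=np.where(l==i); q=plane(c,np.c_[xs,ys],z)[:,:2]
            r=cv2.minAreaRect((q*1000).astype(np.float32));print(name,s[i].tolist(),ce[i].round(1),p.round(4),[np.round(v,1) for v in r])
H,S,V=hsv[...,0],hsv[...,1],hsv[...,2]
comps((H>95)&(H<125)&(S>120)&(V>60),'blue',.02)
comps(((H>150)|(H<8))&(S>30)&(V>120),'pink',.01)
comps(((H>165)|(H<5))&(S>150),'red',.01)
comps((H>5)&(H<20)&(S>130)&(V>100),'orange',.03)
E
```

```text
base [[257.98598252 357.74243885]
 [254.34964426 181.011886  ]
 [150.78243097 183.29152218]]
blue [121, 167, 27, 26, 147] [134.1 179.5] [0.5104 0.3425 0.02  ] [array([510.5, 342.9]), array([74.9, 71.6]), np.float64(88.8)]
blue [156, 166, 21, 6, 73] [166.3 168.3] [0.5404 0.25   0.02  ] [array([539.9, 251. ]), array([58.3, 11.6]), np.float64(85.1)]
blue [185, 172, 23, 24, 430] [196.1 183.8] [0.4943 0.1653 0.02  ] [array([495.1, 165.7]), array([62.7, 65.6]), np.float64(89.2)]
blue [274, 187, 5, 5, 20] [276.  188.7] [ 0.4753 -0.0615  0.02  ] [array([474.5, -61.3]), array([11.3, 11.4]), np.float64(88.7)]
blue [154, 193, 21, 5, 77] [164.2 195. ] [0.4643 0.2568 0.02  ] [array([464.3, 257.2]), array([57.3, 11.4]), np.float64(88.8)]
pink [362, 187, 6, 5, 23] [364.4 189. ] [ 0.4695 -0.3139  0.01  ] [array([ 469.5, -314.2]), array([14.4, 11.4]), np.float64(88.7)]
pink [389, 193, 18, 20, 232] [397.5 202.9] [ 0.4279 -0.4067  0.01  ] [array([ 428.9, -406.8]), array([48.5, 54.2]), np.float64(87.7)]
pink [306, 196, 21, 21, 328] [316.2 206.3] [ 0.4232 -0.1749  0.01  ] [array([ 423.5, -174.6]), array([57.1, 56.2]), np.float64(25.2)]
red [361, 186, 6, 6, 26] [363.5 188.6] [ 0.4706 -0.3114  0.01  ] [array([ 470.8, -311.8]), array([15.3, 12.7]), np.float64(70.2)]
```

View pics/b.png

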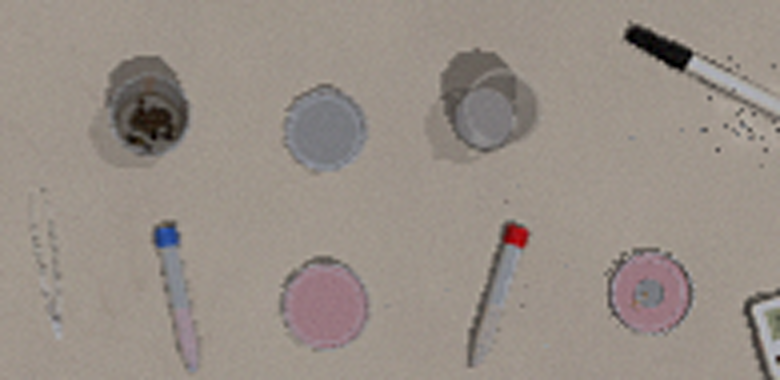

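View pics/a.png

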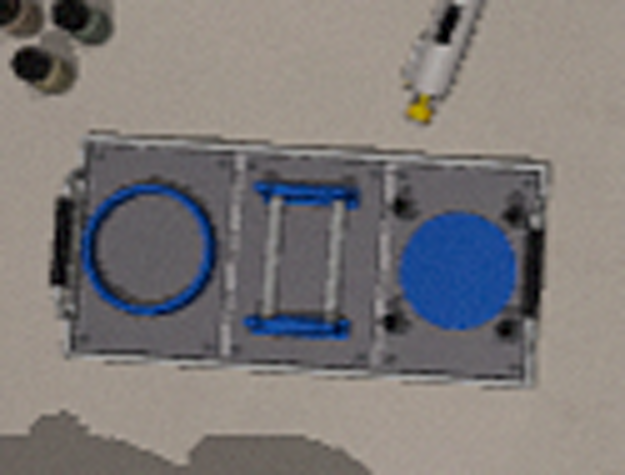

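The top view agrees with the sizes given: the holder spacing is about 88 mm and the carrier yaw about -5°. Plain dish is at (0.423,-0.175), tissue dish at (0.428,-0.407). I'll move towards the plain dish.

Call:
jog_arm --pt "0.028 -0.04 0 0 0 -0.1436 1" --pt "0.028 -0.04 0 0 0 -0.1436 1" --pt "0.028 -0.04 0 0 0 -0.1436 1" --pt "0.028 -0.04 0 0 0 -0.1436 1" --pt "0.028 -0.04 0 0 0 -0.1436 1" --pt "0.028 -0.04 0 0 0 -0.1436 1" --pt "0.028 -0.04 0 0 0 -0.1436 1" --pt "0.028 -0.04 0 0 0 -0.1436 1" --pt "0.028 -0.04 0 0 0 -0.1436 1" --pt "0.028 -0.04 0 0 0 -0.1436 1" --newtons 20

```text
t: 1.15
eef_pos: [0.4298, 0.2565, 0.2534]
tool_rot: [-0.0, 0.739, 0.673, 0.0]
contact_force: [0.5, 0.6, -0.4]
gripper_width: 0.999
grasp_force: 0.0
```

```bash
python3 - <<'E'
from h import *
import pickle
c=shot('wrist','w1.png');pickle.dump(c,open('w1.pkl','wb'));print(c['eye'],bot.get_obs()['eef_pos'],bot.tip_reach)
E
```

```text
[0.43776434 0.33107239 0.37281312] [0.43454117 0.24845877 0.25379305] 0.022
```

View pics/w1.png

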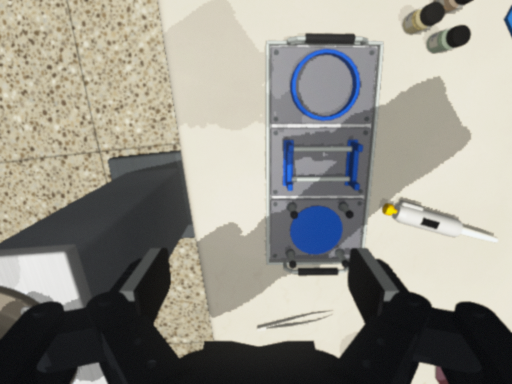

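Call:
jog_arm --pt "0 -0.045 0 0 0 0 1" --pt "0 -0.045 0 0 0 0 1" --pt "0 -0.045 0 0 0 0 1" --pt "0 -0.045 0 0 0 0 1" --pt "0 -0.045 0 0 0 0 1" --pt "0 -0.045 0 0 0 0 1" --pt "0 -0.045 0 0 0 0 1" --pt "0 -0.045 0 0 0 0 1" --pt "0 -0.045 -0.04 0 0 0 1" --pt "0 -0.025 -0.04 0 0 0 1"

```text
t: 2.2
eef_pos: [0.4305, -0.1667, 0.1807]
tool_rot: [0.002, 0.738, 0.675, 0.002]
contact_force: [1.4, 1.7, 0.3]
gripper_width: 0.999
grasp_force: 0.0
```

The wrist view shows the ring at (325,85), cradle uprights at x=289/355, and pad at (317,230). Next I compute the holder positions and look at the dish.

```bash
cat >> h.py <<'E'
def blobs(c,kind,z,lo=100):
    h=cv2.cvtColor(c['img'],cv2.COLOR_RGB2HSV).astype(int);H,S,V=h[...,0],h[...,1],h[...,2]
    m={'blue':(H>95)&(H<125)&(S>120)&(V>60),'pink':((H>150)|(H<8))&(S>30)&(V>110)}[kind].astype(np.uint8)
    m=cv2.morphologyEx(m,cv2.MORPH_CLOSE,np.ones((3,3)))
    for k in cv2.findContours(m,cv2.RETR_EXTERNAL,cv2.CHAIN_APPROX_NONE)[0]:
        if cv2.contourArea(k)<lo: continue
        q=plane(c,k[:,0],z)[:,:2]*1000
        (x,y),r=cv2.minEnclosingCircle(q.astype(np.float32))
        print(kind,k[:,0].mean(0).round(),'circ',round(x,1),round(y,1),'d',round(2*r,1),'rect',[np.round(v,1) for v in cv2.minAreaRect(q.astype(np.float32))])
E
python3 - <<'E'
from h import *
import pickle
c=pickle.load(open('w1.pkl','rb'))
for z in (.011,.027,.041): print(z);blobs(c,'blue',z)
t=pickle.load(open('c0.pkl','rb'))['top']
for z in (.011,.027,.041): print('top',z);blobs(t,'blue',z,40)
c=shot('wrist','w2.png');pickle.dump(c,open('w2.pkl','wb'))
print(bot.get_obs()['eef_pos']);blobs(c,'pink',.008,400)
E
```

```text
0.011
blue [316. 230.] circ 495.5 166.9 d 67.8 rect [array([495.8, 167.2]), array([66.6, 66.4]), np.float64(23.4)]
blue [353. 164.] circ 543.7 247.7 d 62.3 rect [array([543.8, 247.7]), array([60. , 18.5]), np.float64(85.4)]
blue [288. 165.] circ 465.6 254.2 d 61.5 rect [array([465.2, 254.2]), array([60.9, 11.6]), np.float64(85.1)]
blue [325.  85.] circ 513.2 341.6 d 78.0 rect [array([513.3, 341.7]), array([76.2, 76.7]), np.float64(86.1)]
0.027
blue [316. 230.] circ 493.0 174.2 d 64.8 rect [array([493.2, 174.4]), array([63.7, 63.5]), np.float64(23.4)]
blue [353. 164.] circ 539.0 251.4 d 59.5 rect [array([539.1, 251.4]), array([57.4, 17.6]), np.float64(85.4)]
blue [288. 165.] circ 464.4 257.6 d 58.8 rect [array([464. , 257.6]), array([58.2, 11. ]), np.float64(85.1)]
blue [325.  85.] circ 509.8 341.1 d 74.5 rect [array([510. , 341.2]), array([72.8, 73.3]), np.float64(86.1)]
0.041
blue [316. 230.] circ 490.8 180.5 d 62.2 rect [array([490.9, 180.8]), array([61.1, 60.9]), np.float64(23.4)]
blue [353. 164.] circ 534.9 254.6 d 57.1 rect [array([535. , 254.6]), array([55.1, 16.9]), np.float64
[... 2012 characters left out ...]
blue [134. 180.] circ 507.5 336.4 d 76.0 rect [array([508.7, 336.6]), array([73.6, 70.3]), np.float64(88.8)]
blue [166. 168.] circ 537.6 246.2 d 58.3 rect [array([537.7, 246.2]), array([57.3, 11.4]), np.float64(85.1)]
blue [ 44. 147.] circ 605.2 593.7 d 35.4 rect [array([606.8, 592. ]), array([35.1, 25.9]), np.float64(44.8)]
blue [117.  98.] circ 743.9 387.9 d 55.2 rect [array([742.7, 385.1]), array([47. , 51.4]), np.float64(48.5)]
blue [340.  96.] circ 756.7 -259.8 d 125.5 rect [array([ 736.9, -247.4]), array([125.5,  49.1]), np.float64(58.0)]
[ 0.42574532 -0.16911304  0.17404321]
pink [252. 190.] circ 424.7 -175.8 d 58.0 rect [array([ 424.7, -176.9]), array([54.7, 57.5]), np.float64(84.8)]
```

View pics/w2.png

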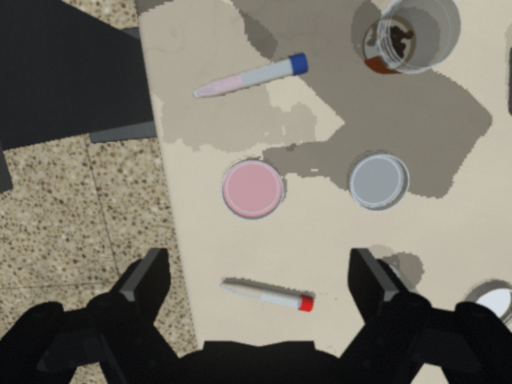

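Both views agree: pad (0.4955,0.167), cradle centre (0.502,0.254), ring (0.5095,0.341), yaw -4.6°. The plain dish is at (0.424,-0.1755), at pixel (252,190). I'll descend with the jaws at 0.87.

Call:
jog_arm --pt "-0.002 -0.004 -0.04 0 0 0 0.87" --pt "0 0 -0.04 0 0 0 0.87" --pt "0 0 -0.03 0 0 0 0.87" --pt "0 0 0 0 0 0 0.87" --pt "0 0 0 0 0 0 0.87" --pt "0 0 0 0 0 0 0.87"

```text
t: 2.85
eef_pos: [0.4282, -0.1682, 0.0716]
tool_rot: [0.001, 0.737, 0.675, 0.001]
contact_force: [0.3, -0.3, 0.5]
gripper_width: 0.874
grasp_force: 0.0
```

Call:
jog_arm --pt "-0.004 -0.007 -0.02 0 0 0 0.87" --pt "0 0 -0.02 0 0 0 0.87" --pt "0 0 0 0 0 0 0.87" --pt "0 0 0 0 0 0 0.87" --pt "0 0 0 0 0 0 0.87"

```text
t: 3.35
eef_pos: [0.4242, -0.1751, 0.0315]
tool_rot: [0.001, 0.737, 0.675, 0.001]
contact_force: [0.3, 0.6, -0.7]
gripper_width: 0.871
grasp_force: 0.0
```

```bash
python3 - <<'E'
from h import *
import pickle
c=shot('wrist','w3.png');o=bot.get_obs();print(o['eef_pos'],o['contact_force'],o['gripper_width'],bot.tip_reach)
blobs(c,'pink',.008,400)
g=o['eef_pos']
for s in (1,-1):
  for z in (-.022,-.012): print(proj(c,[g+np.array([s*.037*.995,-s*.037*.09,z])]).round())
E
```

```text
[ 0.42414557 -0.17510552  0.03132843] [ 0.70547209 -0.77814746  0.17045079] 0.8684611764293594 0.022
pink [257. 249.] circ 425.0 -174.4 d 57.8 rect [array([ 424.4, -175.3]), array([54.5, 57. ]), np.float64(57.3)]
[[329. 254.]]
[[333. 264.]]
[[185. 254.]]
[[180. 263.]]
```

View pics/w3.png

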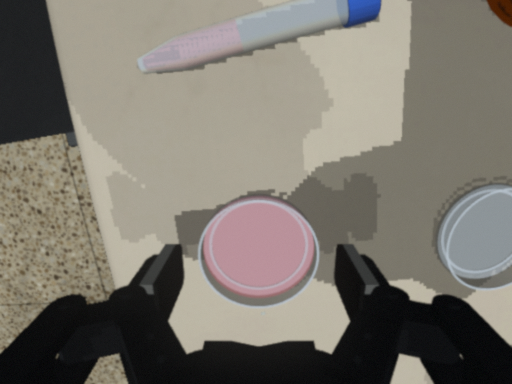

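```bash
python3 - <<'E'
from h import *
c=bot.read_camera('wrist');o=bot.get_obs();g=o['eef_pos'];A=rot(o['tool_rot'])
for z in (.022,.016,.01):
  print(z,[proj(c,[g+A@np.array([w,s*.037,z])])[0].round().tolist() for s in (1,-1) for w in (-.011,.011)])
E
```

```text
0.022 [[327.0, 273.0], [330.0, 234.0], [186.0, 272.0], [183.0, 234.0]]
0.016 [[330.0, 279.0], [333.0, 239.0], [184.0, 279.0], [180.0, 239.0]]
0.01 [[332.0, 286.0], [336.0, 245.0], [181.0, 285.0], [177.0, 245.0]]
```

Call:
jog_arm --pt "0 0 -0.004 0 0 0 0.85" --pt "0 0 0 0 0 0 0.85" --pt "0 0 0 0 0 0 0.85"

```text
t: 3.75
eef_pos: [0.4231, -0.175, 0.0261]
tool_rot: [-0.0, 0.738, 0.675, -0.0]
contact_force: [-0.6, -0.3, -0.9]
gripper_width: 0.85
grasp_force: 0.0
```

Call:
jog_arm --pt "0.001 0 -0.003 0 0 0 0.85" --pt "0 0 -0.003 0 0 0 0.85" --pt "0 0 0 0 0 0 0.85" --pt "0 0 0 0 0 0 0.85"

```text
t: 4.15
eef_pos: [0.424, -0.175, 0.0199]
tool_rot: [-0.0, 0.738, 0.675, -0.0]
contact_force: [0.5, -0.1, -0.0]
gripper_width: 0.848
grasp_force: 0.0
```

Call:
jog_arm --pt "0 0 -0.002 0 0 0 0.8" --pt "0 0 0 0 0 0 0.76" --pt "0 0 0 0 0 0 0.7" --pt "0 0 0 0 0 0 0.65" --pt "0 0 0 0 0 0 0.65" --pt "0 0 0 0 0 0 0.65" --newtons 20

```text
t: 4.75
eef_pos: [0.4241, -0.175, 0.0183]
tool_rot: [-0.0, 0.738, 0.675, 0.0]
contact_force: [-2.3, 0.9, 5.9]
gripper_width: 0.706
grasp_force: 20.8
```

Call:
jog_arm --pt "0 0 0.005 0 0 0 0.65" --pt "0 0 0.015 0 0 0 0.65" --pt "0 0 0.03 0 0 0 0.65" --pt "0 0 0.03 0 0 0 0.65" --pt "0 0 0 0 0 0 0.65"

```text
t: 5.25
eef_pos: [0.426, -0.1758, 0.1009]
tool_rot: [0.002, 0.738, 0.675, 0.002]
contact_force: [0.2, 0.4, -0.7]
gripper_width: 0.709
grasp_force: 21.9
```

```bash
python3 - <<'E'
from h import *
c=shot('wrist','w4.png');o=bot.get_obs();print(o['eef_pos'],o['contact_force'],o['gripper_width'],o['grasp_force'])
E
```

```text
[ 0.42533363 -0.17517227  0.09951663] [ 0.16551644 -0.35796226  0.18966081] 0.7062682360649287 21.925556187670736
```

View pics/w4.png

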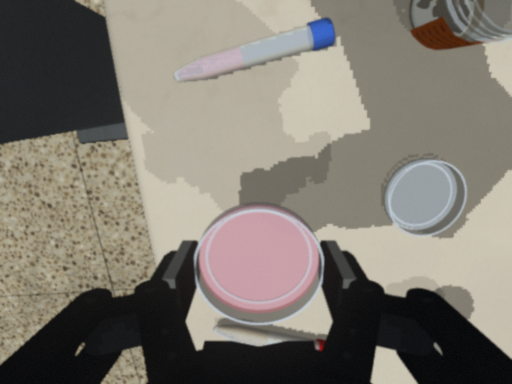

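The dish is held level at pixel (259,260). Now carry it to the holder.

Call:
jog_arm --pt "0.004 0.02 0.02 0 0 0 0.65" --pt "0.008 0.035 0 0 0 0 0.65" --pt "0.01 0.045 0 0 0 0 0.65" --pt "0.01 0.048 0 0 0 0 0.65" --pt "0.01 0.048 0 0 0 0 0.65" --pt "0.01 0.048 0 0 0 0 0.65" --pt "0.008 0.045 0 0 0 0 0.65" --pt "0.006 0.035 0 0 0 0.009 0.65" --pt "0.004 0.018 -0.02 0 0 0 0.65" --pt "0 0 0 0 0 0 0.65"

```text
t: 6.3
eef_pos: [0.4926, 0.1703, 0.0954]
tool_rot: [-0.001, 0.732, 0.681, -0.002]
contact_force: [0.2, -0.2, -0.4]
gripper_width: 0.703
grasp_force: 22.1
```

Call:
jog_arm --pt "0 0 0 0 0 0 0.65" --pt "0 0 0 0 0 0 0.65"

```text
t: 6.5
eef_pos: [0.4939, 0.1652, 0.0981]
tool_rot: [0.0, 0.735, 0.678, -0.0]
contact_force: [1.0, -0.3, -0.8]
gripper_width: 0.697
grasp_force: 22.1
```

Call:
jog_arm --pt "0.0015 0.002 -0.02 0 0 0 0.65" --pt "0 0 -0.02 0 0 0 0.65" --pt "0 0 -0.015 0 0 0 0.65" --pt "0 0 -0.006 0 0 0 0.65" --pt "0 0 0 0 0 0 0.65" --pt "0 0 0 0 0 0 0.65"

```text
t: 7.1
eef_pos: [0.4961, 0.1686, 0.0376]
tool_rot: [0.0, 0.735, 0.678, 0.0]
contact_force: [0.6, 0.8, 0.1]
gripper_width: 0.707
grasp_force: 22.1
```

Call:
jog_arm --pt "0 -0.0015 -0.004 0 0 0 0.65" --pt "0 0 -0.003 0 0 0 0.65" --pt "0 0 0 0 0 0 0.65" --pt "0 0 0 0 0 0 0.65"

```text
t: 7.5
eef_pos: [0.4957, 0.1675, 0.0301]
tool_rot: [-0.0, 0.734, 0.679, 0.0]
contact_force: [-0.3, -0.3, 0.2]
gripper_width: 0.703
grasp_force: 22.1
```

```bash
python3 - <<'E'
from h import *
c=shot('wrist','w5.png');o=bot.get_obs();print(o['eef_pos'],o['contact_force'],o['gripper_width'],o['grasp_force'])
E
```

```text
[0.49570278 0.16752596 0.03017245] [-0.3182426  -0.50218066 -1.34764642] 0.7036429086155956 22.058714526465337
```

View pics/w5.png

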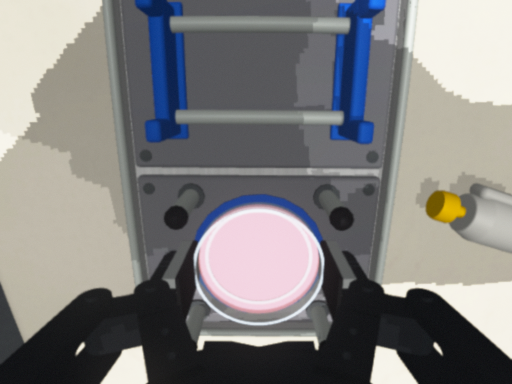

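The dish sits between the posts (176,217), (341,217). Lower the last millimetre, release and rise.

Call:
jog_arm --pt "0 0 -0.0007 0 0 0 0.65" --pt "0 0 0 0 0 0 0.72" --pt "0 0 0 0 0 0 0.78" --pt "0 0 0 0 0 0 0.83" --pt "0 0 0 0 0 0 0.83" --pt "0 0 0.02 0 0 0 0.83" --pt "0 0 0.03 0 0 0 0.85" --pt "0 0 0.04 0 0 0 0.87"

```text
t: 8.35
eef_pos: [0.4946, 0.167, 0.1193]
tool_rot: [-0.0, 0.735, 0.679, -0.002]
contact_force: [-0.3, 1.0, 0.8]
gripper_width: 0.87
grasp_force: 0.0
```

```bash
python3 - <<'E'
from h import *
c=shot('wrist','w6.png');o=bot.get_obs();print(o['eef_pos'],o['contact_force'],o['gripper_width'])
blobs(c,'pink',.019,400);blobs(c,'blue',.011)
E
```

```text
[0.49829832 0.16757275 0.12528112] [2.52167319 0.84973594 4.76143377] 0.8670077493356166
pink [259. 203.] circ 496.2 167.3 d 57.8 rect [array([496.5, 166.3]), array([57.1, 53.9]), np.float64(15.6)]
blue [260. 175.] circ 496.3 169.7 d 65.7 rect [array([497.2, 183.7]), array([32.7, 65.5]), np.float64(86.3)]
blue [316.  81.] circ 542.3 252.3 d 59.5 rect [array([542.7, 252.3]), array([58.4, 14.7]), np.float64(85.3)]
blue [206.  80.] circ 464.4 258.8 d 60.0 rect [array([464.8, 258.7]), array([59. , 14.5]), np.float64(85.5)]
```

Plain dish is centred at (0.496,0.167). Next, the tissue dish.

Call:
jog_arm --pt "-0.002 -0.03 0 0 0 0 0.87" --pt "-0.006 -0.048 0 0 0 0 0.87" --pt "-0.006 -0.048 0 0 0 0 0.87" --pt "-0.006 -0.048 0 0 0 0 0.87" --pt "-0.006 -0.048 0 0 0 0 0.87" --pt "-0.006 -0.048 0 0 0 0 0.87" --pt "-0.006 -0.048 0 0 0 0 0.87" --pt "-0.006 -0.048 0 0 0 0 0.87" --pt "-0.006 -0.048 0 0 0 0 0.87" --pt "-0.006 -0.048 0 0 0 0 0.87"

```text
t: 9.4
eef_pos: [0.4392, -0.2964, 0.1195]
tool_rot: [0.0, 0.734, 0.679, 0.0]
contact_force: [1.2, 1.0, 1.0]
gripper_width: 0.866
grasp_force: 0.0
```

Call:
jog_arm --pt "-0.006 -0.045 0 0 0 0 0.87" --pt "-0.006 -0.045 0 0 0 0 0.87" --pt "0 -0.02 0 0 0 0 0.87" --pt "0 0 -0.02 0 0 0 0.87" --pt "0 0 0 0 0 0 0.87" --pt "0 0 0 0 0 0 0.87"

```text
t: 10.0
eef_pos: [0.4274, -0.4039, 0.0991]
tool_rot: [-0.001, 0.734, 0.679, -0.0]
contact_force: [-0.0, 0.6, -0.1]
gripper_width: 0.867
grasp_force: 0.0
```

```bash
python3 - <<'E'
from h import *
c=shot('wrist','w7.png');o=bot.get_obs();print(o['eef_pos'],o['tool_rot'])
blobs(c,'pink',.008,300)
import pickle
t=pickle.load(open('c0.pkl','rb'))['top'];blobs(t,'pink',.008,60)
E
```

```text
[ 0.42786061 -0.40393663  0.09963161] [-2.18750731e-04  7.34237028e-01  6.78893156e-01  1.48026770e-04]
pink [410. 373.] circ 557.4 -570.5 d 48.0 rect [array([ 557.3, -569.9]), array([31. , 37.9]), np.float64(82.6)]
pink [261. 213.] circ 429.7 -407.9 d 55.2 rect [array([ 429.8, -408.1]), array([51.4, 54.9]), np.float64(85.5)]
pink [316.  70.] circ 471.7 -312.8 d 21.0 rect [array([ 472.4, -312.8]), array([17.5, 15.4]), np.float64(70.6)]
pink [316. 206.] circ 423.3 -174.8 d 58.9 rect [array([ 423.5, -174.9]), array([57.2, 56.3]), np.float64(25.2)]
pink [397. 203.] circ 428.6 -406.6 d 55.4 rect [array([ 428.9, -407.4]), array([48.6, 54.3]), np.float64(87.7)]
```

Call:
jog_arm --pt "0.0015 -0.004 -0.03 0 0 0 0.87" --pt "0 0 -0.03 0 0 0 0.87" --pt "0 0 -0.015 0 0 0 0.87" --pt "0 0 -0.005 0 0 0 0.87" --pt "0 0 -0.001 0 0 0 0.84" --pt "0 0 0 0 0 0 0.76" --pt "0 0 0 0 0 0 0.68" --pt "0 0 0 0 0 0 0.6" --pt "0 0 0 0 0 0 0.6" --pt "0 0 0 0 0 0 0.6" --newtons 20

```text
t: 11.05
eef_pos: [0.4297, -0.4091, 0.0199]
tool_rot: [0.001, 0.735, 0.679, 0.0]
contact_force: [-0.5, 1.0, 5.9]
gripper_width: 0.665
grasp_force: 20.3
```

Call:
jog_arm --pt "0 0 0.005 0 0 0 0.6" --pt "0 0 0.015 0 0 0 0.6" --pt "0 0.01 0.04 0 0 0 0.6" --pt "0.004 0.025 0.04 0 0 0 0.6" --pt "0.006 0.04 0 0 0 0 0.6" --pt "0.006 0.048 0 0 0 0 0.6" --pt "0.006 0.048 0 0 0 0 0.6" --pt "0.006 0.048 0 0 0 0 0.6" --pt "0.006 0.048 0 0 0 0 0.6" --pt "0.006 0.048 0 0 0 0 0.6"

```text
t: 12.05
eef_pos: [0.4694, -0.0917, 0.1196]
tool_rot: [0.0, 0.735, 0.678, 0.001]
contact_force: [0.4, 0.6, -0.3]
gripper_width: 0.669
grasp_force: 21.8
```

Call:
jog_arm --pt "0.006 0.048 0 0 0 0 0.6" --pt "0.006 0.048 0 0 0 0 0.6" --pt "0.005 0.048 0 0 0 0 0.6" --pt "0.004 0.045 0 0 0 0 0.6" --pt "0.003 0.04 0 0 0 0 0.6" --pt "0.002 0.025 0 0 0 0 0.6" --pt "0 0.007 0 0 0 0 0.6" --pt "0 0 0 0 0 0 0.6" --pt "0 0 0 0 0 0 0.6" --pt "0 0 0 0 0 0 0.6"

```text
t: 13.05
eef_pos: [0.4952, 0.1655, 0.1187]
tool_rot: [0.0, 0.736, 0.678, -0.0]
contact_force: [0.6, 0.4, -0.6]
gripper_width: 0.669
grasp_force: 21.8
```

```bash
python3 - <<'E'
from h import *
c=shot('wrist','w8.png');o=bot.get_obs();print(o['eef_pos'],o['tool_rot'],o['grasp_force'])
E
```

```text
[0.49520791 0.1656297  0.11864474] [ 7.83757707e-05  7.35469235e-01  6.77558113e-01 -5.21492887e-05] 21.75778137954694
```

View pics/w8.png

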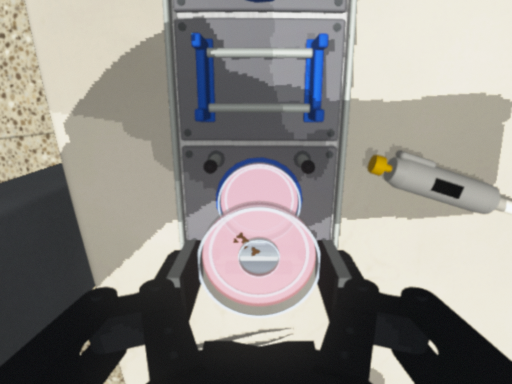

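The tissue dish (259,258) is level, above the plain dish in the holder (259,200). Lower it.

Call:
jog_arm --pt "0.001 0.0015 -0.03 0 0 0 0.6" --pt "0 0 -0.025 0 0 0 0.6" --pt "0 0 -0.012 0 0 0 0.6" --pt "0 0 -0.006 0 0 0 0.6" --pt "0 0 0 0 0 0 0.6" --pt "0 0 0 0 0 0 0.6"

```text
t: 13.7
eef_pos: [0.4968, 0.1688, 0.0461]
tool_rot: [0.0, 0.735, 0.678, 0.001]
contact_force: [-0.2, 0.9, -0.9]
gripper_width: 0.669
grasp_force: 21.8
```

Call:
jog_arm --pt "-0.001 -0.0015 -0.0015 0 0 0 0.6" --pt "0 0 -0.001 0 0 0 0.6" --pt "0 0 0 0 0 0 0.6" --pt "0 0 0 0 0 0 0.6"

```text
t: 14.1
eef_pos: [0.4952, 0.1675, 0.0431]
tool_rot: [0.0, 0.734, 0.679, 0.0]
contact_force: [-0.4, -0.9, 0.6]
gripper_width: 0.663
grasp_force: 21.8
```

Call:
jog_arm --pt "0 0 -0.0008 0 0 0 0.6" --pt "0 0 0 0 0 0 0.6" --pt "0 0 0 0 0 0 0.68" --pt "0 0 0 0 0 0 0.74" --pt "0 0 0 0 0 0 0.8" --pt "0 0 0 0 0 0 0.8" --pt "0 0 0.02 0 0 0 0.8" --pt "0 0 0.03 0 0 0 0.8" --pt "0 0 0.04 0 0 0 0.8" --pt "0 0 0 0 0 0 0.8"

```text
t: 15.1
eef_pos: [0.4979, 0.1681, 0.136]
tool_rot: [0.001, 0.735, 0.678, 0.004]
contact_force: [1.2, 0.5, -0.2]
gripper_width: 0.8
grasp_force: 0.0
```

```bash
python3 - <<'E'
from h import *
c=shot('wrist','w9.png');o=bot.get_obs();print(o['eef_pos'],o['gripper_width'])
blobs(c,'pink',.031,400);blobs(c,'blue',.041)
import pickle
h=bot.read_camera('top');cv2.imwrite('pics/top9.png',h['img'][:,:,::-1])
# tube from w2: saturation/pink+blue region
for f in ('w2',):
    c=pickle.load(open(f+'.pkl','rb'))
    print(plane(c,[[299,64],[196,94],[252,78]],.009).round(4))
    print('cup rim px later')
t=pickle.load(open('c0.pkl','rb'))['top'];print(plane(t,[[276.2,188],[283.7,222]],.009).round(4))
E
```

```text
[0.49657633 0.16815353 0.1340886 ] 0.8028932265218106
pink [254. 203.] circ 496.3 169.5 d 54.8 rect [array([496.4, 167.9]), array([51.8, 51. ]), np.float64(37.5)]
blue [254. 173.] circ 497.0 178.3 d 58.0 rect [array([497.8, 190.4]), array([29.2, 57.8]), np.float64(86.1)]
blue [306.  85.] circ 537.6 250.7 d 51.5 rect [array([537.6, 250.7]), array([50.4, 12.4]), np.float64(85.3)]
blue [204.  84.] circ 469.0 256.5 d 51.9 rect [array([469.4, 256.5]), array([50.9, 12.9]), np.float64(85.2)]
blue [256.   4.] circ 508.7 304.4 d 41.9 rect [array([508.5, 300.9]), array([ 7.6, 41.9]), np.float64(85.5)]
[[ 0.4773 -0.0634  0.009 ]
 [ 0.3829 -0.0806  0.009 ]
 [ 0.4347 -0.0716  0.009 ]]
cup rim px later
[[ 0.4779 -0.0623  0.009 ]
 [ 0.3805 -0.0813  0.009 ]]
```

View pics/w9.png

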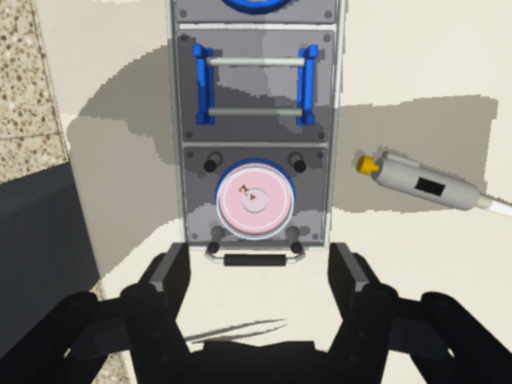

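The stack is good: the tissue dish is centred at (255,200) on the plain one. Next the tube: axis azimuth ≈ 10.5°, centre ≈ (0.433,-0.0715).

Call:
jog_arm --pt "-0.004 -0.02 0 0 0 -0.146 0.6" --pt "-0.008 -0.035 0 0 0 -0.146 0.6" --pt "-0.008 -0.035 0 0 0 -0.146 0.5" --pt "-0.008 -0.035 0 0 0 -0.146 0.5" --pt "-0.008 -0.035 0 0 0 -0.146 0.5" --pt "-0.008 -0.035 0 0 0 -0.146 0.5" --pt "-0.008 -0.025 0 0 0 -0.146 0.5" --pt "-0.008 -0.015 0 0 0 -0.146 0.5" --pt "-0.004 -0.005 0 0 0 -0.146 0.5" --pt "0 0 0 0 0 0 0.5"

```text
t: 16.2
eef_pos: [0.4296, -0.0734, 0.1311]
tool_rot: [0.001, 0.996, 0.087, -0.001]
contact_force: [0.5, -0.3, 0.3]
gripper_width: 0.498
grasp_force: 0.0
```

Call:
jog_arm --pt "0 0 -0.02 0 0 0 0.5" --pt "0 0 0 0 0 0 0.5" --pt "0 0 0 0 0 0 0.5"

```text
t: 16.5
eef_pos: [0.4308, -0.0723, 0.1118]
tool_rot: [0.0, 0.996, 0.09, -0.001]
contact_force: [-1.0, -0.3, -0.2]
gripper_width: 0.504
grasp_force: 0.0
```

```bash
python3 - <<'E'
from h import *
c=shot('wrist','w10.png');o=bot.get_obs();print(o['eef_pos'],o['tool_rot'],o['q'].round(2),rot(o['tool_rot'])[:,1].round(3))
print(proj(c,[[.433,-.0715,.009]]));blobs(c,'blue',.009)
E
```

```text
[ 0.43115402 -0.0723545   0.11217309] [ 2.70428620e-05  9.95962007e-01  8.97752249e-02 -2.99530937e-04] [-0.8   0.52  1.06  2.27 -0.71  0.73 -0.62] [ 0.179 -0.984  0.   ]
[[258.60043978 200.95683655]]
blue [258. 143.] circ 476.4 -63.2 d 19.0 rect [array([476.5, -63.5]), array([13.7, 15.1]), np.float64(9.8)]
```

View pics/w10.png

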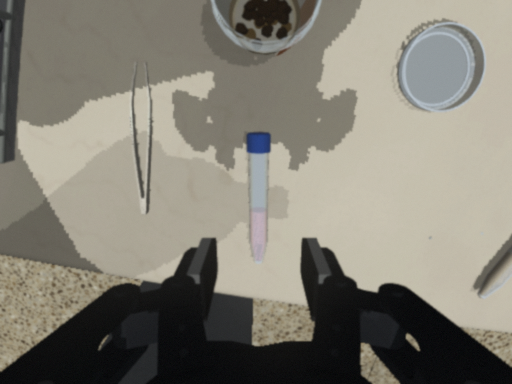

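The tube is vertical in the image from (258,132) to (258,262), aligned with the jaws. Descend and grip.

Call:
jog_arm --pt "0.002 0.0005 -0.03 0 0 0 0.45" --pt "0 0 -0.03 0 0 0 0.45" --pt "0 0 -0.017 0 0 0 0.45" --pt "0 0 -0.007 0 0 0 0.45" --pt "0 0 0 0 0 0 0.4" --pt "0 0 0 0 0 0 0.3" --pt "0 0 0 0 0 0 0.2" --pt "0 0 0 0 0 0 0.1" --pt "0 0 0 0 0 0 0.1" --pt "0 0 0 0 0 0 0.1" --newtons 20

```text
t: 17.55
eef_pos: [0.4338, -0.072, 0.029]
tool_rot: [-0.0, 0.996, 0.089, 0.001]
contact_force: [-0.6, 0.2, 6.2]
gripper_width: 0.195
grasp_force: 20.0
```

Call:
jog_arm --pt "0 0 0.005 0 0 0 0.1" --pt "0 0 0.02 0 0 0 0.1" --pt "0.002 0.015 0.035 0 0 0 0.1" --pt "0.008 0.03 0.03 0 0 -0.05 0.1" --pt "0.01 0.045 0 0 0 -0.06 0.1" --pt "0.01 0.048 0 0 0 -0.06 0.1" --pt "0.01 0.048 0 0 0 -0.06 0.1" --pt "0.01 0.048 0 0 0 -0.03 0.1" --pt "0.01 0.045 0 0 0 0 0.1" --pt "0.007 0.03 0 0 0 0 0.1"

```text
t: 18.55
eef_pos: [0.5, 0.2413, 0.1184]
tool_rot: [-0.0, 0.999, -0.039, 0.0]
contact_force: [-1.3, -1.4, -0.2]
gripper_width: 0.194
grasp_force: 19.7
```

Call:
jog_arm --pt "0.003 0.017 0 0 0 0 0.1" --pt "0 0 -0.01 0 0 0 0.1" --pt "0 0 0 0 0 0 0.1" --pt "0 0 0 0 0 0 0.1"

```text
t: 18.95
eef_pos: [0.5027, 0.2514, 0.108]
tool_rot: [0.001, 0.999, -0.043, -0.0]
contact_force: [-0.3, -0.5, 0.5]
gripper_width: 0.193
grasp_force: 19.7
```

```bash
python3 - <<'E'
from h import *
c=shot('wrist','w11.png');o=bot.get_obs();print(o['eef_pos'],o['grasp_force'],rot(o['tool_rot'])[:,1].round(3))
blobs(c,'blue',.041)
E
```

```text
[0.50294417 0.25158464 0.10825552] 19.710747599601746 [-0.086 -0.996  0.001]
blue [335. 206.] circ 507.7 197.7 d 40.5 rect [array([507.9, 201.3]), array([ 9.7, 40.4]), np.float64(87.0)]
blue [379. 167.] circ 528.5 173.1 d 39.2 rect [array([531.5, 172.7]), array([39.1,  9.2]), np.float64(82.4)]
blue [134. 207.] circ 518.0 331.7 d 73.3 rect [array([518.2, 331.8]), array([67.6, 73.1]), np.float64(40.2)]
blue [256. 163.] circ 543.1 250.6 d 50.8 rect [array([538.3, 251. ]), array([50.5, 27.1]), np.float64(85.1)]
```

View pics/w11.png

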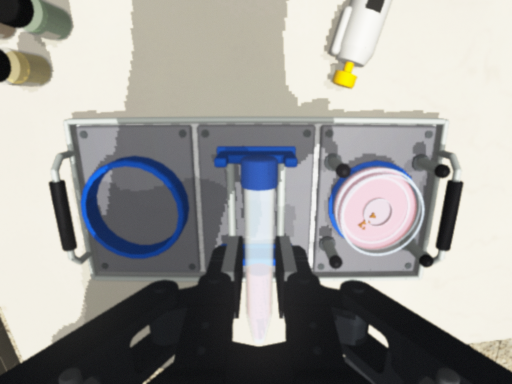

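The tube (259,250) is aligned over the cradle. Lower it.

Call:
jog_arm --pt "0.001 0.0025 -0.02 0 0 0 0.1" --pt "0 0 -0.018 0 0 0 0.1" --pt "0 0 -0.008 0 0 0 0.1" --pt "0 0 0 0 0 0 0.1" --pt "0 0 0 0 0 0 0.1"

```text
t: 19.5
eef_pos: [0.5045, 0.2558, 0.0627]
tool_rot: [-0.0, 0.999, -0.042, 0.0]
contact_force: [-0.8, 0.0, -0.5]
gripper_width: 0.194
grasp_force: 19.7
```

Call:
jog_arm --pt "0 0 -0.002 0 0 0 0.1" --pt "0 0 -0.001 0 0 0 0.1" --pt "0 0 0 0 0 0 0.1" --pt "0 0 0 0 0 0 0.1"

```text
t: 19.9
eef_pos: [0.5042, 0.2566, 0.0593]
tool_rot: [-0.0, 0.999, -0.041, 0.0]
contact_force: [-0.1, 0.7, 0.1]
gripper_width: 0.198
grasp_force: 19.7
```

Call:
jog_arm --pt "0 -0.002 -0.001 0 0 0 0.1" --pt "0 0 0 0 0 0 0.1" --pt "0 0 0 0 0 0 0.22" --pt "0 0 0 0 0 0 0.3" --pt "0 0 0 0 0 0 0.38" --pt "0 0 0 0 0 0 0.38" --pt "0 0 0.02 0 0 0 0.38" --pt "0 0 0.03 0 0 0 0.38" --pt "0 0 0.03 0 0 0 0.4" --pt "0 0 0 0 0 0 0.5"

```text
t: 20.9
eef_pos: [0.5062, 0.2548, 0.1414]
tool_rot: [-0.001, 0.999, -0.041, 0.002]
contact_force: [0.9, 0.1, 0.2]
gripper_width: 0.501
grasp_force: 0.0
```

```bash
python3 - <<'E'
from h import *
import pickle
c=shot('wrist','w12.png');o=bot.get_obs();print(o['eef_pos'],rot(o['tool_rot'])[:,1].round(3))
c=pickle.load(open('w2.pkl','rb'));h=cv2.cvtColor(c['img'],cv2.COLOR_RGB2HSV)
print('rim from w2',plane(c,[[379,0]],.071))
t=pickle.load(open('c0.pkl','rb'))['top']
print('top cup rim/foot',plane(t,[[235+148/4,130+117/4]],.06),plane(t,[[235+148/4,130+117/4]],.03))
E
```

```text
[0.5051443  0.25488507 0.13960881] [-0.082 -0.997 -0.002]
rim from w2 [[ 0.52519667 -0.03266197  0.071     ]]
top cup rim/foot [[ 0.55454151 -0.05114362  0.06      ]] [[ 0.55827265 -0.05175039  0.03      ]]
```

View pics/w12.png

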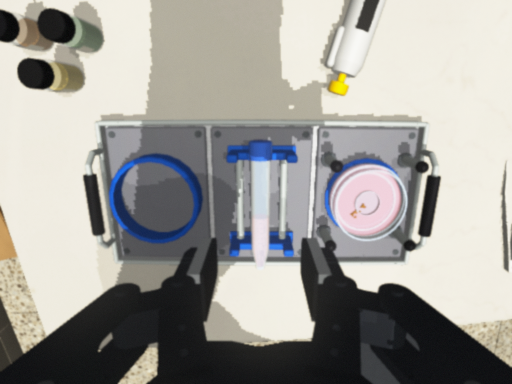

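The tube lies in both notches, from (260,140) to (260,262). That was my 14th and last picture, so I'll check the cup by numbers from here.

Call:
jog_arm --pt "0.002 -0.015 0.01 0 0 0.143 0.6" --pt "0.005 -0.03 0.005 0 0 0.143 0.7" --pt "0.005 -0.03 0 0 0 0.143 0.8" --pt "0.005 -0.03 0 0 0 0.143 0.9" --pt "0.005 -0.03 0 0 0 0.143 1" --pt "0.005 -0.03 0 0 0 0.143 1" --pt "0.005 -0.03 0 0 0 0.143 1" --pt "0.005 -0.03 0 0 0 0.143 1" --pt "0.005 -0.03 0 0 0 0.143 1" --pt "0.005 -0.03 0 0 0 0.143 1"

```text
t: 21.95
eef_pos: [0.5505, -0.0314, 0.1521]
tool_rot: [-0.001, 0.779, 0.626, -0.0]
contact_force: [0.4, -0.6, -0.1]
gripper_width: 1.002
grasp_force: 0.0
```

Call:
jog_arm --pt "0.003 -0.02 0 0 0 0.143 1" --pt "0 0 0 0 0 0 1" --pt "0 0 0 0 0 0 1" --pt "0 0 0 0 0 0 1"

```text
t: 22.35
eef_pos: [0.5538, -0.0488, 0.1524]
tool_rot: [-0.001, 0.735, 0.678, -0.0]
contact_force: [0.1, 0.3, -0.3]
gripper_width: 1.001
grasp_force: 0.0
```

```bash
cat >> h.py <<'E'
def brown(c,box):
    h=cv2.cvtColor(c['img'],cv2.COLOR_RGB2HSV).astype(int);H,S,V=h[...,0],h[...,1],h[...,2]
    m=np.zeros(H.shape,np.uint8);x0,y0,x1,y1=box
    m[y0:y1,x0:x1]=((H<20)&(V<75)&(S>70))[y0:y1,x0:x1]
    m=cv2.morphologyEx(m,cv2.MORPH_CLOSE,np.ones((5,5)))
    k=max(cv2.findContours(m,cv2.RETR_EXTERNAL,cv2.CHAIN_APPROX_NONE)[0],key=cv2.contourArea)
    (x,y),r=cv2.minEnclosingCircle(k);M=cv2.moments(k)
    return (x,y),r,(M['m10']/M['m00'],M['m01']/M['m00']),cv2.contourArea(k)
E
python3 - <<'E'
from h import *
import pickle
c=shot('wrist','w13.png');pickle.dump(c,open('w13.pkl','wb'));o=bot.get_obs();print(o['eef_pos'],rot(o['tool_rot'])[:,1].round(3),c['eye'])
t=pickle.load(open('c0.pkl','rb'))['top']
e=proj(c,[[.556,-.051,.03]])[0].astype(int);print('exp',e)
for n,cc,b in (('w',c,(e[0]-70,e[1]-70,e[0]+70,e[1]+70)),('t',t,(255,140,290,172))):
    x,r,m,a=brown(cc,b);print(n,np.round(x,1),round(r,1),np.round(m,1),a)
    for z in (.01,.02,.03,.04): print(z,plane(cc,[m],z)[0].round(4))
h=cv2.cvtColor(c['img'],cv2.COLOR_RGB2HSV).astype(int);H,S,V=h[...,0],h[...,1],h[...,2]
m=((H>3)&(H<16)&(S>150)&(V>90)).astype(np.uint8)
n,l,s,ce=cv2.connectedComponentsWithStats(m)
print([(s[i].tolist(),ce[i].round()) for i in range(1,n) if s[i,4]>60])
# rim circle
g=cv2.GaussianBlur(cv2.cvtColor(c['img'],cv2.COLOR_RGB2GRAY),(3,3),0)
d=np.linalg.norm(c['eye']-np.array([.556,-.051,.071]));R=int(307*.029/d);print('R',R)
ci=cv2.HoughCircles(g,cv2.HOUGH_GRADIENT,1,15,param1=80,param2=18,minRadius=R-6,maxRadius=R+6)
for q in ci[0][:8]: print(q,plane(c,[q[:2]],.071)[0].round(4))
E
```

```text
[ 0.55389032 -0.04872321  0.15250782] [ 0.997 -0.079 -0.001] [0.56091182 0.02576569 0.2717965 ]
exp [260 198]
w [268. 201.] 19.1 [264.9 197.4] 516.0
0.01 [ 0.5593 -0.0567  0.01  ]
0.02 [ 0.5594 -0.0535  0.02  ]
0.03 [ 0.5594 -0.0504  0.03  ]
0.04 [ 0.5595 -0.0472  0.04  ]
t [272.5 159.8] 6.9 [272.5 160.1] 74.0
0.01 [ 0.5582 -0.0534  0.01  ]
0.02 [ 0.557  -0.0532  0.02  ]
0.03 [ 0.5557 -0.053   0.03  ]
0.04 [ 0.5545 -0.0528  0.04  ]
[]
R 41
[264.5 210.5  38.6] [ 0.5587 -0.047   0.071 ]
```

Two views put the cup axis at about (0.558,-0.052). Jaw clearance is 13 mm per side. Descend and grip.

Call:
jog_arm --pt "0.0045 -0.003 -0.02 0 0 0 1" --pt "0 0 -0.03 0 0 0 1" --pt "0 0 -0.03 0 0 0 1" --pt "0 0 -0.015 0 0 0 1" --pt "0 0 -0.007 0 0 0 1" --pt "0 0 0 0 0 0 1" --pt "0 0 0 0 0 0 1"

```text
t: 23.1
eef_pos: [0.5594, -0.0535, 0.052]
tool_rot: [0.001, 0.735, 0.678, 0.001]
contact_force: [-0.5, 0.2, -0.3]
gripper_width: 1.001
grasp_force: 0.0
```

Call:
jog_arm --pt "0 0 0 0 0 0 0.9" --pt "0 0 0 0 0 0 0.8" --pt "0 0 0 0 0 0 0.72" --pt "0 0 0 0 0 0 0.66" --pt "0 0 0 0 0 0 0.6" --pt "0 0 0 0 0 0 0.55" --pt "0 0 0 0 0 0 0.55" --pt "0 0 0 0 0 0 0.55" --newtons 20

```text
t: 23.9
eef_pos: [0.559, -0.0536, 0.0517]
tool_rot: [0.0, 0.735, 0.678, 0.0]
contact_force: [-0.9, -0.0, 4.6]
gripper_width: 0.657
grasp_force: 20.1
```

Call:
jog_arm --pt "0 0 0.005 0 0 0 0.55" --pt "0 0 0.015 0 0 0 0.55" --pt "0 0 0.03 0 0 0 0.55" --pt "0 0 0.03 0 0 0 0.55" --pt "0 0 0.005 0 0 0 0.55" --pt "0 0 0 0 0 0 0.55" --pt "0 0 0 0 0 0 0.55"

```text
t: 24.6
eef_pos: [0.5581, -0.0532, 0.1358]
tool_rot: [-0.0, 0.735, 0.678, -0.0]
contact_force: [-0.8, -0.3, -0.7]
gripper_width: 0.655
grasp_force: 21.5
```

```bash
python3 - <<'E'
from h import *
import pickle
c=shot('wrist','w14.png');o=bot.get_obs();g=o['eef_pos'];print(g,o['grasp_force'],o['gripper_width'])
P=[[.5585,-.052,g[2]-.0517+z] for z in (.02,.071)]
e=proj(c,P);print('exp contents, rim',e.round());b=e[0].astype(int)
x,r,m,a=brown(c,(b[0]-60,b[1]-60,b[0]+60,b[1]+60));print(np.round(x,1),r,np.round(m,1),a,plane(c,[m],P[0][2]))
s=bot.read_camera('side');cv2.imwrite('pics/s14.png',s['img'][:,:,::-1])
E
```

```text
[ 0.55790522 -0.05322839  0.13533678] 21.519501150887663 0.6539434599304675
exp contents, rim [[258. 243.]
 [257. 302.]]
[257.1 252.9] 20.92041778564453 [258.4 253.9] 542.0 [[ 0.55839586 -0.05843977  0.10363678]]
```

```bash
python3 - <<'E'
from h import *
c=bot.read_camera('wrist');o=bot.get_obs();f=o['eef_pos'][2]-.0517
g=cv2.GaussianBlur(cv2.cvtColor(c['img'],cv2.COLOR_RGB2GRAY),(3,3),0)
for nm,z,rad in (('rim',.071,.029),('foot',0,.0225)):
    P=np.array([[.5585,-.052,f+z]]+[[.5585+rad*np.cos(a),-.052+rad*np.sin(a),f+z] for a in np.linspace(0,6.28,9)[:8]])
    e=proj(c,P);print(nm,e.round().tolist())
    rr=int((e[:,0].max()-e[:,0].min())/2)
    ci=cv2.HoughCircles(g,cv2.HOUGH_GRADIENT,1,8,param1=60,param2=14,minRadius=rr-8,maxRadius=rr+6)
    if ci is not None:
        for q in ci[0]:
            if np.hypot(*(q[:2]-e[0]))<35: print(q.round(1),plane(c,[q[:2]],f+z)[0].round(4))
# orange label extent and column profile below rim
h=cv2.cvtColor(c['img'],cv2.COLOR_RGB2HSV).astype(int);H,S,V=h[...,0],h[...,1],h[...,2]
m=((H>2)&(H<18)&(S>140)&(V>60));ys,xs=np.where(m[150:384,180:340]);print('orange',len(xs),xs.min(initial=999)+180,xs.max(initial=0)+180,ys.min(initial=999)+150,ys.max(initial=0)+150)
# vertical edges along centre column
col=g[150:340,258].astype(int);d=np.abs(np.diff(col));print([(i+150,int(d[i])) for i in np.where(d>14)[0]])
E
```

```text
rim [[258.0, 302.0], [333.0, 297.0], [310.0, 250.0], [251.0, 233.0], [197.0, 258.0], [183.0, 306.0], [212.0, 347.0], [263.0, 360.0], [312.0, 341.0]]
[259.5 290.5  69.3] [ 0.5596 -0.0469  0.1544]
[261.5 301.5  68.3] [ 0.56   -0.0519  0.1544]
[259.5 310.5  73.8] [ 0.5589 -0.056   0.1544]
[252.5 295.5  68.3] [ 0.5568 -0.049   0.1544]
[267.5 283.5  76. ] [ 0.5629 -0.0441  0.1544]
[270.5 293.5  80.4] [ 0.5637 -0.0486  0.1544]
[255.5 276.5  68.3] [ 0.5586 -0.0408  0.1544]
[251.5 287.5  68.3] [ 0.5567 -0.0454  0.1544]
[265.5 273.5  72.7] [ 0.5624 -0.0398  0.1544]
[271.5 301.5  78.2] [ 0.5638 -0.0522  0.1544]
[244.5 279.5  70.4] [ 0.5544 -0.0417  0.1544]
[254.5 320.5  70.5] [ 0.5566 -0.0606  0.1544]
foot [[258.0, 229.0], [296.0, 226.0], [283.0, 202.0], [255.0, 193.0], [229.0, 206.0], [221.0, 231.0], [235.0, 254.0], [261.0, 262.0], [286.0, 250.0]]
[256.5 233.5  40.1] [ 0.5571 -0.0551  0.0834]
[264.5 232.5  33.6] [ 0.562  -0.0549  0.0834]
[260.5 261.5  40.2] [ 0.5581 -0.0744  0.0834]
[252.5 224.5  30.3] [ 0.5552 -0.0491  0.0834]
[267.5 256.5  34.3] [ 0.5627 -0.0712  0.0834]
orange 0 1179 180 1149 150
[(np.int64(192), 20), (np.int64(193), 35), (np.int64(194), 27), (np.int64(196), 20), (np.int64(208), 20), (np.int64(209), 16), (np.int64(215), 20), (np.int64(216), 23), (np.int64(221), 22), (np.int64(224), 18), (np.int64(226), 23), (np.int64(227), 19), (np.int64(229), 18), (np.int64(230), 22), (np.int64(232), 18), (np.int64(233), 23), (np.int64(236), 20), (np.int64(237), 28), (np.int64(239), 17), (np.int64(240), 39), (np.int64(241), 32), (np.int64(316), 17)]
```

The foot edge (row 193) and rim (row 301) match the predictions, so the cup is upright and hasn't slipped. Carry it to the ring.

Call:
jog_arm --pt "-0.001 0.01 0 0 0 0 0.55" --pt "-0.003 0.025 0 0 0 0 0.55" --pt "-0.005 0.038 0 0 0 0 0.55" --pt "-0.006 0.045 0 0 0 0 0.55" --pt "-0.006 0.045 0 0 0 0 0.55" --pt "-0.006 0.045 0 0 0 0 0.55" --pt "-0.006 0.045 0 0 0 0 0.55" --pt "-0.006 0.045 0 0 0 0 0.55" --pt "-0.0045 0.038 0 0 0 0 0.55" --pt "-0.003 0.03 0 0 0 0 0.55"

```text
t: 25.75
eef_pos: [0.5104, 0.3163, 0.1353]
tool_rot: [-0.0, 0.734, 0.679, -0.0]
contact_force: [-0.1, 0.7, -0.8]
gripper_width: 0.654
grasp_force: 21.5
```

Call:
jog_arm --pt "-0.002 0.02 0 0 0 0 0.55" --pt "0 0.007 0 0 0 0 0.55" --pt "0 0 0 0 0 0 0.55" --pt "0 0 -0.01 0 0 0 0.55" --pt "0 0 0 0 0 0 0.55" --pt "0 0 0 0 0 0 0.55"

```text
t: 26.35
eef_pos: [0.5103, 0.3377, 0.1257]
tool_rot: [0.0, 0.736, 0.677, -0.001]
contact_force: [0.3, 0.5, -0.1]
gripper_width: 0.652
grasp_force: 21.5
```

Target (0.5095,0.340), final TCP z ≈ 0.061.

Call:
jog_arm --pt "-0.0005 0.002 -0.02 0 0 0 0.55" --pt "0 0 -0.02 0 0 0 0.55" --pt "0 0 -0.015 0 0 0 0.55" --pt "0 0 -0.006 0 0 0 0.55" --pt "0 0 0 0 0 0 0.55" --pt "0 0 0 0 0 0 0.55" --pt "0 0 0 0 0 0 0.55"

```text
t: 27.05
eef_pos: [0.5103, 0.3417, 0.066]
tool_rot: [0.0, 0.735, 0.678, 0.001]
contact_force: [0.0, 1.0, -0.9]
gripper_width: 0.656
grasp_force: 21.5
```

Call:
jog_arm --pt "0 0 -0.002 0 0 0 0.55" --pt "0 0 0 0 0 0 0.55" --pt "0 0 0 0 0 0 0.55"

```text
t: 27.35
eef_pos: [0.5096, 0.3416, 0.0633]
tool_rot: [-0.0, 0.735, 0.678, 0.0]
contact_force: [-0.2, 0.1, -0.6]
gripper_width: 0.654
grasp_force: 21.5
```

Call:
jog_arm --pt "0 0 -0.0015 0 0 0 0.55" --pt "0 0 0 0 0 0 0.55" --pt "0 0 0 0 0 0 0.55"

```text
t: 27.65
eef_pos: [0.5096, 0.3414, 0.0615]
tool_rot: [0.0, 0.735, 0.678, -0.0]
contact_force: [0.2, -0.4, 0.6]
gripper_width: 0.656
grasp_force: 21.5
```

Call:
jog_arm --pt "0 0 -0.001 0 0 0 0.55" --pt "0 0 0 0 0 0 0.55" --pt "0 0 0 0 0 0 0.55"

```text
t: 27.95
eef_pos: [0.5098, 0.3416, 0.0608]
tool_rot: [-0.0, 0.735, 0.678, 0.0]
contact_force: [-0.6, 0.1, 2.9]
gripper_width: 0.651
grasp_force: 21.7
```

Light contact (2.9 N): the cup is standing on the plate. Release and rise.

Call:
jog_arm --pt "0 0 0 0 0 0 0.68" --pt "0 0 0 0 0 0 0.74" --pt "0 0 0 0 0 0 0.82" --pt "0 0 0 0 0 0 0.92" --pt "0 0 0 0 0 0 0.98" --pt "0 0 0 0 0 0 0.98" --pt "0 0 0.015 0 0 0 0.98" --pt "0 0 0.03 0 0 0 0.98" --pt "0 0 0.04 0 0 0 0.98" --pt "0 0 0.03 0 0 0 0.98"

```text
t: 28.95
eef_pos: [0.5104, 0.3413, 0.1787]
tool_rot: [0.0, 0.735, 0.678, 0.001]
contact_force: [0.7, -0.3, -0.2]
gripper_width: 0.977
grasp_force: 0.0
```

Call:
jog_arm --pt "0 0 0.02 0 0 0 0.98" --pt "0 0 0 0 0 0 0.98" --pt "0 0 0 0 0 0 0.98"

```text
t: 29.25
eef_pos: [0.5096, 0.3416, 0.1963]
tool_rot: [-0.0, 0.735, 0.678, 0.001]
contact_force: [-0.3, 0.1, -0.6]
gripper_width: 0.978
grasp_force: 0.0
```

```bash
python3 - <<'E'
from h import *
import pickle
c=shot('wrist','w15.png');o=bot.get_obs();print(o['t'],o['eef_pos'],o['gripper_width'])
P=[[.5095,.3425,.009+z] for z in (0.03,.071)];e=proj(c,P);print('exp',e.round());b=e[0].astype(int)
x,r,m,a=brown(c,(b[0]-60,b[1]-60,b[0]+60,b[1]+60));print('contents',np.round(x,1),r,np.round(m,1),a,plane(c,[m],.039).round(4))
t=bot.read_camera('top');t0=pickle.load(open('c0.pkl','rb'))['top']
for z in (.031,):blobs(t,'pink',z,60)
blobs(t,'blue',.038,15)
# leave-alone items: image difference in boxes
D=cv2.absdiff(t['img'],t0['img']).max(2)
for n,(u,v) in dict(clear=(316,162),red=(360,203),beaker=(357,155)).items(): print(n,D[v-16:v+16,u-14:u+14].mean().round(1),(D[v-16:v+16,u-14:u+14]>40).sum())
E
```

```text
29.3 [0.50911959 0.34136474 0.19534436] 0.9798142321014978
exp [[258. 184.]
 [257. 197.]]
contents [260.1 183. ] 17.110403060913086 [259.4 180.2] 352.5 [[0.5115 0.3461 0.039 ]]
pink [195. 184.] circ 494.4 166.3 d 59.2 rect [array([494.4, 166.8]), array([56.6, 53.7]), np.float64(88.7)]
blue [170. 195.] circ 461.7 237.6 d 26.8 rect [array([463.1, 237.6]), array([25.4, 11.2]), np.float64(88.8)]
blue [138. 180.] circ 509.1 337.3 d 73.7 rect [array([508. , 329.9]), array([58.2, 72.2]), np.float64(81.7)]
blue [166. 167.] circ 539.3 246.9 d 57.8 rect [array([542.8, 246.6]), array([57.3, 21.1]), np.float64(85.1)]
blue [117.  98.] circ 744.7 389.0 d 55.3 rect [array([743.5, 386.1]), array([47.1, 51.5]), np.float64(48.5)]
blue [340.  96.] circ 757.5 -260.3 d 125.8 rect [array([ 737.7, -247.9]), array([125.8,  49.3]), np.float64(58.0)]
clear 5.6 0
red 5.6 0
beaker 5.4 0
```

The cup stands in the ring, the stack is at (0.4945,0.1665), and the look-alikes haven't moved. Handing in.

```bash
python3 -c "
from station import bot
print(bot.hand_in())"
```

```text
the job is handed in; nothing more can be done
None
```

I packed the carrier and handed the job in after about 29 s of robot time: the tissue dish sits on the plain one in the holder, the blue-capped tube is in the cradle, the orange-labelled cup is in the ring, and the look-alikes are untouched; I checked the cup by measurement only because my 14 picture views were used up, and no verdict came back.

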